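Index the test slide by one turn of its hand wheel

TASK

Bring the next unit under the test head: with the fingertips push the latch lever on the left of the slide's hand wheel outward until its roller is clear of the notch, push the wheel round by its handle through exactly one turn, clockwise seen from above, then push the latch back in, fully home in the notch, so that the slide is locked again. Only push, and lightly: do not clamp the handle or the latch peg in the gripper or force them, and do not run the wheel well past its one turn. Leave the units seated in their nests and everything else on the bench where it lies.

Things in the scene. Friction and masses are not known exactly. Their poses are not given: they have to be found in the camera images.
- index_slide: Hand-indexed test slide on a grey base plate, 247 x 190 mm, fixed on the bench. Origin on the bench directly below the vertical axis of its hand wheel; x points from the wheel to the slide and the test head (to the robot's right), y along the slide (away from the robot), z up. A carriage with three nests in a row, 106 mm along x, runs along y.
- head_point (a point): Point on the carriage's top (30 mm above the bench) right under the black test head, which overhangs the row of nests from a column on the right: head 36 mm thick, underside 75 mm, top 138 mm above the bench. At 106 mm along index_slide's x.
- notch (a point): Mouth of the one notch in the steel disc under the hand wheel, 58 mm from the axis, 64 mm above the bench. The disc is 116 mm across, 60 to 68 mm above the bench; the notch is 11 mm wide, 10 mm deep, its bevelled mouth 21 mm wide. It turns with the wheel; at the start it points along (-0.94, -0.34) in index_slide's x, y, where the latch sits in it.
- index_wheel (a joint): Turn of the hand wheel in rad, growing clockwise from above. Black, 112 mm across, rim 80 to 92 mm above the bench, three spokes. 0 at the start, locked by the latch. With the latch out it turns with light friction (about 2 N at the handle) and stays where left. At 6.283 the notch faces the latch again; within 0.1 rad of that, the latch entering it centres the wheel.
- wheel_grip: Black upright round handle of the hand wheel, 18 mm in diameter, 44 mm tall, 94 to 138 mm above the bench, standing on the rim 50 mm from the wheel's axis and free to revolve on its own pin. Origin at the centre of its underside. At wheel 0 it stands 80 degrees clockwise from index_slide's x axis (on the robot's side).
- grip_center (a point): Centre of the handle of the hand wheel, half-way up it (116 mm above the bench).
- latch (a joint): Swing of the latch lever in rad. 0: its roller is fully home in the notch and the wheel is locked; grows as the lever swings outward, away from the wheel (counter-clockwise from above). The roller is clear of the disc above about 0.22; end stop at 0.45. It stays where it is left; about 1 N at the peg swings it. At both ends it stops hard.
- latch_peg: Black upright round peg at the free end of the latch lever, 16 mm in diameter, 38 mm tall, 68 to 106 mm above the bench, free to revolve; pushed to swing the lever. Origin at the centre of its underside. With the latch home it stands at (-97, 25) mm in index_slide's x, y; the lever's pivot is at (-34, -64) mm, so it is pushed outward along (-0.82, -0.57), turning with the lever, and back in the opposite way.
- peg_center (a point): Centre of the latch peg, half-way up it (87 mm above the bench).
- carriage (a joint): Travel of the carriage in m, in the -y direction of index_slide (towards the robot): 0 at the start, 0.0754 when the next nest is under the test head. It is driven by the wheel through a rack, 75.4 mm a turn.
- unit_a: A detector unit: a round puck 46 mm across on a square 69 mm tray, 34 mm high in all, resting loose in one of the three nests of the carriage, its origin at the centre of its underside, 30 mm above the bench. Its puck has a white band under the black cap. It only rides along and is not to be touched.
- unit_b: A detector unit: a round puck 46 mm across on a square 69 mm tray, 34 mm high in all, resting loose in one of the three nests of the carriage, its origin at the centre of its underside, 30 mm above the bench. Its puck is all black. It only rides along and is not to be touched.
- unit_c: A detector unit: a round puck 46 mm across on a square 69 mm tray, 34 mm high in all, resting loose in one of the three nests of the carriage, its origin at the centre of its underside, 30 mm above the bench. Its puck is all black. It only rides along and is not to be touched.
- spare_unit: Bystander: a detector unit (69 x 69 x 34 mm) standing on the bench, left of the slide beside a fixed stack of three empty white trays (69 mm square, 29 mm high). Origin at the centre of its underside, as with all bystanders.
- gauge_ring: Bystander: knurled steel ring gauge, 52 mm across, 14 mm high, in front of the slide.
- cap: Bystander: flat black puck cap, 48 mm across, 7 mm high, behind the hand wheel.
- tape: Bystander: roll of tape, 63 mm across, 19 mm high, at the back of the bench.
- tweezers: Bystander: steel tweezers, 126 mm long, 8 mm high, at the back of the bench.
- screwdriver: Bystander: screwdriver, 186 mm long, 22 mm thick, on the front left of the bench.
- parts_bin: Bystander: small open parts bin, 106 x 66 x 45 mm, at the back left of the bench.
- driver: Bystander: electric screwdriver, 237 mm long, 37 mm thick, along the left edge of the bench. Off the bench's front left corner a fixed steel post of the room, 40 mm square and higher than the arm, stands 0.285 m ahead and 0.29 m left of the robot's base axis: an arm that swings past it must draw in first.

How it is judged:
On the way, in this order (a step that is already met when the one before it is completed fails the run):
1. the latch is swung out, clear of the notch (value of joint latch above 0.22 rad and value of joint index_wheel below 0.3 rad), for 0.2 s.
2. the wheel has been turned once round, with the latch still out (value of joint index_wheel between 6.15319 and 6.41319 rad and value of joint latch above 0.12 rad), for 0.2 s.
3. the latch is home in the notch again (value of joint latch below 0.05 rad and value of joint index_wheel between 6.21319 and 6.35319 rad), for 0.2 s.
At the end, for the whole second after the job is handed in: The wheel is one turn on (within 4 degrees) and at rest, the carriage one nest on (within 2 mm), the latch fully home (within 0.05 rad), and the three units sit level in their nests (all of step 3 and value of joint carriage between 0.0734 and 0.0774 m and velocity of joint index_wheel between -0.05 and 0.05 rad/s and height (world z) of unit_a between 0.026 and 0.034 m and angle between each of unit_a, unit_b, unit_c's own z axis and vertical below 0.06 rad and height (world z) of unit_b between 0.026 and 0.034 m and height (world z) of unit_c between 0.026 and 0.034 m); the robot touches nothing.
It fails at once if the wheel's handle or the latch peg is clamped or forced (over 35 N) (contact force between the fingers and wheel_grip above 35 N or contact force between the fingers and latch_peg above 35 N).
It fails at once if the wheel is run on more than 25 degrees past its one turn (value of joint index_wheel above 6.72319 rad).
It fails at once if a unit is lifted or tipped in its nest (height (world z) of any of unit_a, unit_b, unit_c above 0.045 m or angle between any of unit_a, unit_b, unit_c's own z axis and vertical above 0.3 rad).
It fails at once if something else on the bench is shifted by more than 25 mm (distance of any of spare_unit, gauge_ring, cap, tape, tweezers, screwdriver, parts_bin, driver from where it was at the start of the episode above 0.025 m).
It also fails if it takes over 72 s, if anything falls off the work surface, if the arm or the gripper's body presses on something with over 40 N, if the wrist force passes 120 N, or if a joint passes its speed limit or range.

ROBOT

A 7-joint arm with a two-finger parallel gripper is mounted at the origin on a cart in front of the work surface, level with it; the furniture and walls round the work are solid. World frame = base frame: x ahead of the robot, y to its left, z up, the work surface at z = 0. Lengths are in m, angles in rad, forces in N, time in s.
With the tool pointing down it reaches from about 0.4 to 0.85 m from the base axis. Payload 10.4 kg.
Tool frame: the origin (TCP) lies at the very end of the fingers, on their centre line; the grasp point (between the pads) lies 19 mm behind it (r.pinch_z is the distance from the TCP to the grasp point, in m); z points along the fingers, y is the line along which they close (so a half turn about z gives the same grasp; the last joint's range is limited). The gripper opens to 87 mm and grips with 3 to 60 N. Pads are 19 mm wide; open, the fingers measure 117 mm over their backs; the gripper's body (75 mm by 190 mm) begins 51 mm behind the grasp point.
Start: joints at [1.155, 0.332, -0.065, 1.46, 0.022, 1.35, -0.088], TCP at [0.239, -0.577, 0.223] pointing down, gripper open.
Joint ranges: [-2.6, 2.6], [-0.5, 2.12], [-1.47, 1.34], [0.16, 2.42], [-1.27, 4.41], [0.06, 2.06], [-2.6, 2.6]. Speed limits (rad/s): [2.22, 2.22, 2.79, 2.79, 3.14, 3.14, 3.14].

INTERFACE

Orientations are given as a unit quaternion [x, y, z, w].
In Python, from bench import sensors, vision, r gives the robot as it stands.
- The arm moves only by the shell command python3 -m crank 'ROWS' [OPENING] [FORCE]. ROWS is JSON, a list of rows, each a list of 2 entries, a list of its own where there are three numbers: the shift along the tool's x, y, z normalised to -1 to 1, where 1 is 3 cm, then the turn about the tool's z normalised to -1 to 1, where 1 is 8 degrees. A call has 1 to 12 rows; each row shifts and turns the commanded pose from where the row before left it, along the tool's axes as they then stand; what a row does not reach is not made up. A row lasts 1/8 s, in which the tool goes at most 62.5 mm and 10.7 degrees, less where a joint would pass 70% of its speed; a pose out of reach is approached as far as the arm can. A call with a number of a shift or a turn outside -1 to 1 is refused whole. A call with a gripper value outside its range is refused whole. OPENING is the opening, from 0 (shut) to 1 (fully open), set as the call begins (- or left out, the last holds). The fingers move at their own pace and stop on an object; FORCE is the grip in N (left out, the last holds). Time passes only in rows, so rows that do not move let the fingers close. It gives the time, the measured TCP pose, the force, the opening and the grip force at its end, in the units of the state.
- sensors.read_state(): the state, without advancing time (a new reading comes with each control period).
- vision.camera(name): name is "side" or "top"; returns the picture (384x512x3 uint8, red, green, blue); there is no depth.
- vision.camera_model(name): a dict with "vertical_fov" (degrees; the focal length in pixels is half the picture's height over the tangent of half this angle, whatever the lens; pixels are square), "cx", "cy" (the principal point, pixels), "camera_from_world" (4x4, takes a point from world to camera coordinates). Camera axes: x right, y down, z forward; pixel columns grow to the right and rows downward; lengths in m; the calibration is good to about 2 mm. A picture is of the moment at which its call begins. camera_model takes no time and is no camera call.
- r.close_job(): hands the job in; it is judged then, once.
The state is a dict: "time": time; "joint_positions": joint angles; "joint_vel": joint speeds; "joint_torque": joint torques, N m; "ee_pos": TCP position; "eef_rot": TCP orientation; "ft_force": force on the tool from outside, world axes, zero at the start; "torque": the same for the moment, N m; "width": finger opening in m; "grip_force": force on a finger pad.
Only numpy, scipy, OpenCV 4.12 (cv2) and the standard library are available. Lean on these libraries where they do the work, as an engineer would, in place of code of your own. Each camera call takes 0.05 s, during which the arm holds its last target. There are 200 camera calls.

## Working session

There is one attempt and no reset: what is moved stays moved. The work goes in short steps, Python scripts to look and compute and a shell command to move; the robot and the scene stay as the last step left them, time stands still between calls to the robot, and variables do not carry over. Pictures are saved under pics/ and viewed, at most 10 in all, crops included, and the job is handed in when it is done.

```bash
mkdir -p pics; ls; python3 - <<'E'
from bench import sensors, vision, r
import cv2
for n in("top","side"):
    im=vision.camera(n); cv2.imwrite(f"pics/{n}0.png",im[:,:,::-1]); print(n,vision.camera_model(n))
s=sensors.read_state(); print(s)
E
```

```text
pics
top {'vertical_fov': 50.11302617992506, 'cx': 249.95576363129769, 'cy': 190.25147784435262, 'camera_from_world': array([[-0.02103498, -0.99960427, -0.01867684,  0.05331978],
       [-0.98523812,  0.02389988, -0.16951293,  0.54662388],
       [ 0.16989222,  0.01483543, -0.98535097,  1.07736765],
       [ 0.        ,  0.        ,  0.        ,  1.        ]])}
side {'vertical_fov': 51.128604090700726, 'cx': 253.52733376434506, 'cy': 195.48589352308744, 'camera_from_world': array([[ 0.9990685 , -0.0388516 , -0.01878012, -0.53064658],
       [-0.03919095, -0.6347646 , -0.77171107,  0.12688804],
       [ 0.01806125,  0.77172823, -0.63569594,  0.91286248],
       [ 0.        ,  0.        ,  0.        ,  1.        ]])}
{'time': 0.1, 'joint_positions': array([ 1.15536072,  0.33279384, -0.06471812,  1.4608223 ,  0.02160829,
        1.34990459, -0.08848392]), 'joint_vel': array([ 0.00018365, -0.00151641, -0.00102055, -0.00180975, -0.00071574,
        0.00086216, -0.00120747]), 'joint_torque': array([ 6.91263795e-04, -6.24550366e+01,  2.38218892e-02, -3.90720284e+01,
       -6.15136279e-02,  3.64460098e-02,  5.46123999e-05]), 'ee_pos': array([ 0.2391335 , -0.57708264,  0.22185954]), 'eef_rot': array([ 9.80766553e-01,  1.95183476e-01, -1.48120962e-04, -5.98037103e-04]), 'ft_force': array([ 0.43089767, -0.10603017, -0.22117336]), 'torque': array([-0.0027758 , -0.03192731, -0.00133569]), 'grip_force': 0.0, 'width': 0.08699198342246502}
```

View pics/top0.png

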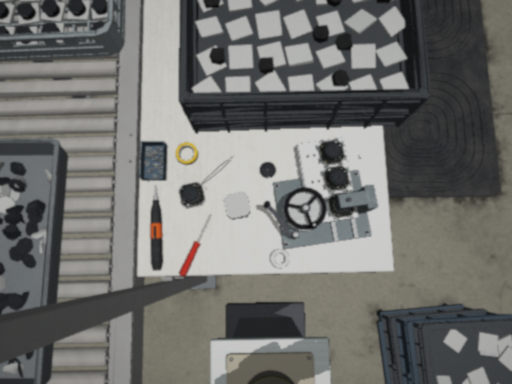

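View pics/side0.png

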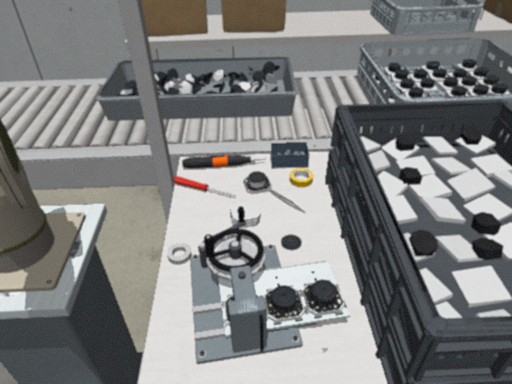

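The top view shows the wheel centre near (304,208), the handle unclear, and the latch lever at about (270,210)–(290,235). In the side view the handle is near (208,245) and the peg near (240,213). I'll enlarge both.

```bash
cat > h.py <<'E'
import numpy as np, cv2
from bench import sensors, vision, r
def cam(n):
    m=vision.camera_model(n); f=192/np.tan(np.radians(m["vertical_fov"]/2)); T=m["camera_from_world"]
    return f,m["cx"],m["cy"],T[:3,:3],T[:3,3]
def proj(n,p):
    f,cx,cy,R,t=cam(n); q=R@np.asarray(p,float)+t; return np.array([cx+f*q[0]/q[2],cy+f*q[1]/q[2]])
def ray(n,uv,z):
    f,cx,cy,R,t=cam(n); d=R.T@np.array([(uv[0]-cx)/f,(uv[1]-cy)/f,1]); c=-R.T@t
    return c+d*(z-c[2])/d[2]
E
python3 - <<'E'
import cv2,numpy as np
a=cv2.imread("pics/top0.png")[155:275,240:400]; b=cv2.imread("pics/side0.png")[190:310,170:330]
a=cv2.resize(a,None,fx=5,fy=5,interpolation=2);b=cv2.resize(b,None,fx=5,fy=5,interpolation=2)
cv2.imwrite("pics/tc.png",a);cv2.imwrite("pics/sc.png",b)
E
```

```text
(no output)
```

View pics/tc.png

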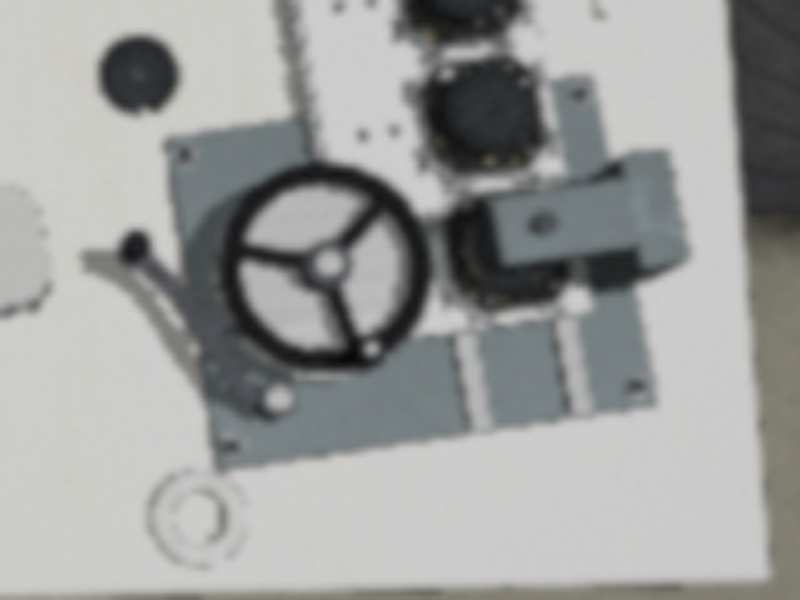

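View pics/sc.png

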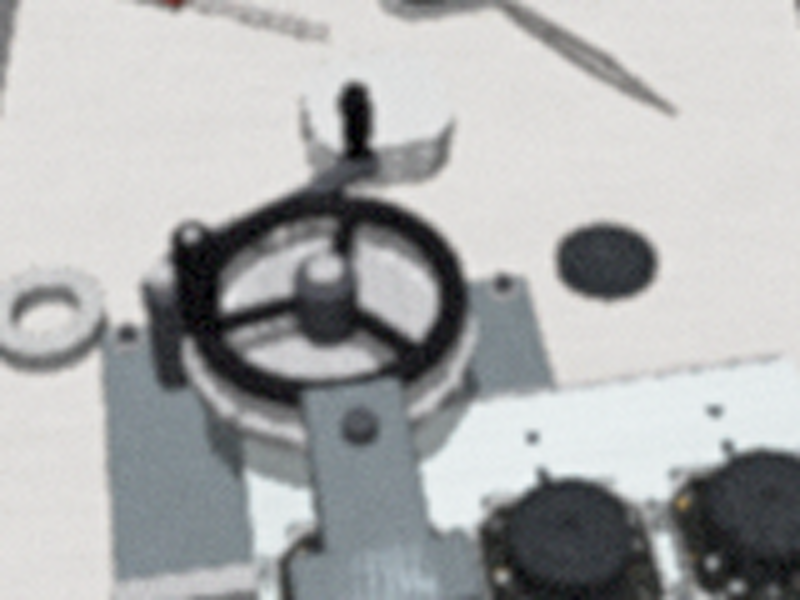

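Top crop: rim spans x 222–432 and y 162–370, peg top is at (134,247), handle cap at (371,348), and the plate's front edge runs from (218,468) to (655,405). Side crop: handle cap at (188,233), peg top at (355,92).

```bash
python3 - <<'E'
from h import *
t=lambda x,y:((x+.5)/5-.5+240,(y+.5)/5-.5+155)
s=lambda x,y:((x+.5)/5-.5+170,(y+.5)/5-.5+190)
W=ray("top",t(327,266),.090)
print("wheel",W,"diam",np.linalg.norm(ray("top",t(222,266),.088)-ray("top",t(432,266),.088)))
H=ray("top",t(371,348),.138);P=ray("top",t(134,247),.106)
print("handle",H,np.linalg.norm((H-W)[:2]),ray("side",s(188,233),.138))
print("peg",P,np.linalg.norm((P-W)[:2]),np.hypot(97,25),ray("side",s(355,90),.106))
def sidewheel(): return ray("side",s(325,298),.090)
print("wheel side", sidewheel())
a=ray("top",t(218,468),.008);b=ray("top",t(655,405),.008);c=ray("top",t(167,142),.008)
d=b-a;print("len",np.linalg.norm(d),np.linalg.norm(c-a))
yaw=lambda v:np.degrees(np.arctan2(v[1],v[0]))
print("yaw plate x",yaw(d),"from y edge",yaw(c-a)-90)
print("from handle",yaw(H-W)+80,"from peg",yaw(P-W)-np.degrees(np.arctan2(25,-97)))
E
```

```text
wheel [ 0.49042322 -0.1021948   0.09      ] diam 0.10942547604086394
handle [ 0.44309222 -0.11640375  0.138     ] 0.04941778658761344 [ 0.44322851 -0.1142835   0.138     ]
peg [ 0.50059145 -0.00155141  0.106     ] 0.1011557515005014 100.16985574512923 [ 0.5055723  -0.00079101  0.106     ]
wheel side [ 0.49176854 -0.10505459  0.09      ]
len 0.24442494720610397 0.18538169980175784
yaw plate x -83.11450369315752 from y edge -83.01164147393747
from handle -83.29003822813883 from peg -81.31671842598081
```

```bash
cat >> h.py <<'E'
W=np.array([.4908,-.1035]); Y=np.radians(-83.); X=np.array([np.cos(Y),np.sin(Y)]); V=np.array([-X[1],X[0]])
def toslide(p): d=np.asarray(p)[:2]-W; return np.array([d@X,d@V])*1000
def toworld(s): return W+(s[0]*X+s[1]*V)/1000
from scipy.spatial.transform import Rotation as Ro
def pose():
    s=sensors.read_state(); R=Ro.from_quat(s["eef_rot"]).as_matrix()
    return s,R,np.degrees(np.arctan2(R[1,0],R[0,0]))
def where():
    s,R,y=pose(); print("t",round(s["time"],2),"slide mm",toslide(s["ee_pos"]).round(1),"z",(s["ee_pos"][2]*1000).round(1),"yaw err",round(y-97,1),"F",(Ro.from_euler('z',-Y).apply(s["ft_force"])).round(1),"w",s["width"].round(3))
def togo(sx,sy,z):
    s,R,y=pose(); w=toworld((sx,sy)); d=np.array([*w,z/1000])-s["ee_pos"]; print("units to go",(R.T@d/.03).round(2),"turn units",round((y-97)/8,2))
E
python3 - <<'E'
from h import *
where(); togo(-78,40,200)
for z,u in((.138,(490,230)),(.138,(497,262)),(.138,(680,260))): print(toslide(ray("top",((u[0]+.5)/5-.5+240,(u[1]+.5)/5-.5+155),z)).round(0))
E
```

```text
Traceback (most recent call last):
  File "h.py", line 19, in where
    s,R,y=pose(); print("t",round(s["time"],2),"slide mm",toslide(s["ee_pos"]).round(1),"z",(s["ee_pos"][2]*1000).round(1),"yaw err",round(y-97,1),"F",(Ro.from_euler('z',-Y).apply(s["ft_force"])).round(1),"w",s["width"].round(3))
                                                                                                                                                                                                                 ^^^^^^^^^^^^^^^^
AttributeError: 'float' object has no attribute 'round'
```

```bash
python3 -m crank '[[[0,0,0],-1],[[0,0,0],-1],[[0,0,0],-1],[[0,0,0],-1],[[0,0,0],-1],[[0,0,0],-1],[[0,0,0],-1],[[0,0,0],-1],[[0,0,0],-1],[[0,0,0],-0.3],[[0,0,0],0]]' 0 10; python3 -c "
from h import *
where(); togo(-78,40,200)"
```

```text
time: 1.48
ee_pos: [0.2391, -0.5773, 0.2221]
eef_rot: [0.663, 0.748, 0.0, -0.0]
ft_force: [1.2, -0.6, 0.2]
width: 0.0005
grip_force: 0.0Traceback (most recent call last):
  File "<string>", line 3, in <module>
    where(); togo(-78,40,200)
    ~~~~~^^
  File "h.py", line 19, in where
    s,R,y=pose(); print("t",round(s["time"],2),"slide mm",toslide(s["ee_pos"]).round(1),"z",(s["ee_pos"][2]*1000).round(1),"yaw err",round(y-97,1),"F",(Ro.from_euler('z',-Y).apply(s["ft_force"])).round(1),"w",s["width"].round(3))
                                                                                                                                                                                                                 ^^^^^^^^^^^^^^^^
AttributeError: 'float' object has no attribute 'round'
```

```bash
sed -i 's/s\["width"\].round(3)/round(float(s["width"]),3)/' h.py; python3 - <<'E'
from h import *
where(); togo(-78,42,200)
for z,u in((.138,(490,230)),(.138,(497,262)),(.138,(680,260))): print(toslide(ray("top",((u[0]+.5)/5-.5+240,(u[1]+.5)/5-.5+155),z)).round(0))
E
```

```text
t 1.48 slide mm [ 439.6 -307.5] z 222.1 yaw err -0.1 F [0.7 1.1 0.2] w 0.001
units to go [17.28 11.62  0.75] turn units -0.02
[75.  1.]
[ 76. -16.]
[166. -28.]
```

```bash
python3 -m crank '[[[0.9,0.6,0],0],[[0.95,0.65,0],0],[[0.95,0.65,0],0],[[0.95,0.65,0],0],[[0.95,0.65,0],0],[[0.95,0.65,0],0],[[0.95,0.65,0],0],[[0.95,0.65,0],0],[[0.95,0.65,0],0],[[0.95,0.65,0],0],[[0.95,0.65,0],0],[[0.95,0.65,0],0]]' && python3 -m crank '[[[0.95,0.65,0],0],[[0.95,0.65,0],0],[[0.95,0.65,0],0],[[0.95,0.65,0],0],[[0.95,0.65,0],0],[[0.95,0.6,0.2],0],[[0,0,0],0],[[0,0,0],0]]';python3 - <<'E'
from h import *
where(); togo(-78,42,78)
cv2.imwrite("pics/top1.png",cv2.resize(vision.camera("top")[155:275,240:400,::-1],None,fx=5,fy=5,interpolation=2))
E
```

```text
time: 2.98
ee_pos: [0.4295, -0.2103, 0.2225]
eef_rot: [0.664, 0.748, -0.0, 0.0]
ft_force: [-0.8, -0.5, -0.1]
width: 0.0003
grip_force: 0.0
time: 3.98
ee_pos: [0.523, -0.0285, 0.2164]
eef_rot: [0.664, 0.748, -0.0, -0.0]
ft_force: [0.2, 0.3, 0.4]
width: 0.0006
grip_force: 0.0
t 3.98 slide mm [-70.5  41.1] z 216.4 yaw err -0.2 F [-0.3  0.3  0.4] w 0.001
units to go [0.25 0.03 4.61] turn units -0.02
```

```bash
python3 -m crank '[[[0.08,-0.23,0],0],[[0,0,0.7],0],[[0,0,0.7],0],[[0,0,0.7],0],[[0,0,0.7],0],[[0,0,0.7],0],[[0,0,0.6],0],[[0,0,0.45],0],[[0,0,0],0],[[0,0,0],0]]'; python3 - <<'E'
from h import *
where(); 
cv2.imwrite("pics/side1.png",cv2.resize(vision.camera("side")[180:300,150:310,::-1],None,fx=5,fy=5,interpolation=2))
E
```

```text
time: 5.28
ee_pos: [0.5165, -0.0262, 0.0806]
eef_rot: [0.663, 0.748, 0.0, 0.0]
ft_force: [1.2, 0.3, 0.6]
width: -0.0001
grip_force: 0.0
t 5.28 slide mm [-73.6  34.9] z 80.6 yaw err -0.1 F [-0.2  1.3  0.6] w -0.0
```

View pics/side1.png

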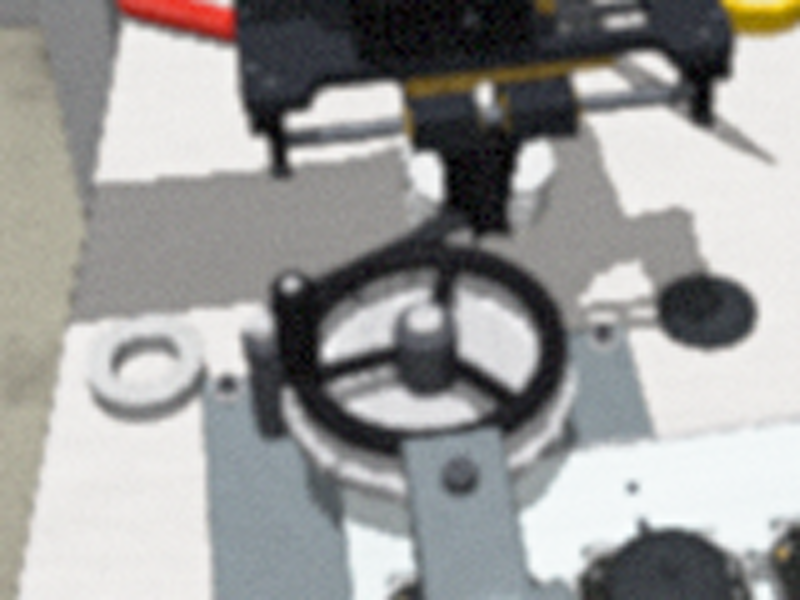

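The side view shows the closed fingers just wheel-side of the peg, with the wheel untouched. Now pushing the latch outward.

```bash
python3 -m crank '[[[0.14,-0.12,0],0],[[0.14,-0.12,0],0],[[0.14,-0.12,0],0],[[0.14,-0.12,0],0],[[0.14,-0.12,0],0],[[0.14,-0.12,0],0],[[0.14,-0.12,0],0],[[0.15,-0.12,0],0],[[0,0,0],0],[[0,0,0],0]]'; python3 -c "
from h import *
where()"
```

```text
time: 6.58
ee_pos: [0.4835, 0.0045, 0.08]
eef_rot: [0.663, 0.749, 0.0, -0.0]
ft_force: [0.6, 0.7, 0.0]
width: 0.0002
grip_force: 0.0
t 6.58 slide mm [-108.1    5.9] z 80.0 yaw err -0.1 F [-0.6  0.7  0. ] w 0.0
```

```bash
python3 -m crank '[[[-0.3,0.1,0],0],[[0,0,-0.8],0],[[0,0,-0.9],0],[[0,0,-0.9],0],[[-0.8,-0.3,-0.3],0],[[-0.8,-0.3,0],0],[[-0.8,-0.3,0],0],[[-0.8,-0.3,0],0],[[-0.8,-0.3,0],0],[[-0.7,-0.3,0],0],[[0,0,0],0],[[0,0,0],0]]'; python3 - <<'E'
from h import *
where(); togo(38,-46,102)
t=vision.camera("top");s=vision.camera("side")
a=np.hstack([cv2.resize(i[:,:,::-1],None,fx=4,fy=4,interpolation=2) for i in(t[165:265,250:350],s[180:280,160:260])])
cv2.imwrite("pics/m2.png",a)
E
```

```text
time: 8.07
ee_pos: [0.4512, -0.1505, 0.1671]
eef_rot: [0.663, 0.749, 0.0, -0.0]
ft_force: [0.5, -0.1, 0.4]
width: 0.0004
grip_force: 0.0
t 8.07 slide mm [ 41.8 -45.1] z 167.1 yaw err -0.1 F [0.1 0.5 0.4] w 0.0
units to go [ 0.13 -0.03  2.17] turn units -0.01
```

View pics/m2.png

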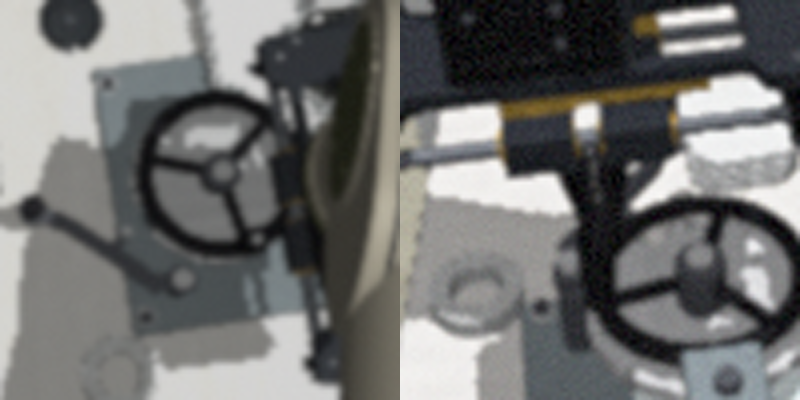

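The top crop shows the peg swung out to (34,210), the handle unmoved at (258,240), and the fingers standing right of the handle.

```bash
cat > path.py <<'E'
from h import *
from scipy.optimize import brentq
P=toslide(ray("top",(250+34.5/4-.5,165+210.5/4-.5),.106));print("peg",P.round(0),"latch",round(np.arctan2(89,-63)*-1+np.arctan2(P[1]+64,P[0]+34),3))
def gap(d): # distance from rectangle
    q=np.maximum(np.abs(d)-[9.5,15],0); return np.hypot(*q)
def theta(S):
    b=np.degrees(np.arctan2(S[1],S[0]))  # handle ahead (clockwise) of S
    f=lambda l:gap(50*np.array([np.cos(np.radians(b-l)),np.sin(np.radians(b-l))])-S)-9
    l=brentq(f,0.1,80); return -80-(b-l)
b0=-56;p=None
for k in range(0,37):
    b=np.radians(b0-10*k); S=51*np.array([np.cos(b),np.sin(b)])
    if p is not None: print(k,S.round(1),"tool",((S-p)*[-1,1]/30).round(2),"wheel",round(theta(S)%360,1))
    else: print("start",S.round(1),theta(S))
    p=S
E
python3 path.py
```

```text
peg [-126.   -8.] latch 0.411
start [ 28.5 -42.3] -1.5589918806703764
1 [ 20.7 -46.6] tool [ 0.26 -0.14] wheel 7.4
2 [ 12.3 -49.5] tool [ 0.28 -0.1 ] wheel 17.1
3 [  3.6 -50.9] tool [ 0.29 -0.05] wheel 27.4
4 [ -5.3 -50.7] tool [0.3  0.01] wheel 38.5
5 [-14.1 -49. ] tool [0.29 0.06] wheel 50.6
6 [-22.4 -45.8] tool [0.28 0.11] wheel 64.5
7 [-30.  -41.3] tool [0.25 0.15] wheel 76.5
8 [-36.7 -35.4] tool [0.22 0.19] wheel 86.4
9 [-42.3 -28.5] tool [0.19 0.23] wheel 94.8
10 [-46.6 -20.7] tool [0.14 0.26] wheel 103.7
11 [-49.5 -12.3] tool [0.1  0.28] wheel 113.5
12 [-50.9  -3.6] tool [0.05 0.29] wheel 124.1
13 [-50.7   5.3] tool [-0.01  0.3 ] wheel 135.9
14 [-49.   14.1] tool [-0.06  0.29] wheel 146.7
15 [-45.8  22.4] tool [-0.11  0.28] wheel 155.6
16 [-41.3  30. ] tool [-0.15  0.25] wheel 162.9
17 [-35.4  36.7] tool [-0.19  0.22] wheel 170.2
18 [-28.5  42.3] tool [-0.23  0.19] wheel 178.4
19 [-20.7  46.6] tool [-0.26  0.14] wheel 187.4
20 [-12.3  49.5] tool [-0.28  0.1 ] wheel 197.1
21 [-3.6 50.9] tool [-0.29  0.05] wheel 207.4
22 [ 5.3 50.7] tool [-0.3  -0.01] wheel 218.5
23 [14.1 49. ] tool [-0.29 -0.06] wheel 230.6
24 [22.4 45.8] tool [-0.28 -0.11] wheel 244.5
25 [30.  41.3] tool [-0.25 -0.15] wheel 256.5
26 [36.7 35.4] tool [-0.22 -0.19] wheel 266.4
27 [42.3 28.5] tool [-0.19 -0.23] wheel 274.8
28 [46.6 20.7] tool [-0.14 -0.26] wheel 283.7
29 [49.5 12.3] tool [-0.1  -0.28] wheel 293.5
30 [50.9  3.6] tool [-0.05 -0.29] wheel 304.1
31 [50.7 -5.3] tool [ 0.01 -0.3 ] wheel 315.9
32 [ 49.  -14.1] tool [ 0.06 -0.29] wheel 326.7
33 [ 45.8 -22.4] tool [ 0.11 -0.28] wheel 335.6
34 [ 41.3 -30. ] tool [ 0.15 -0.25] wheel 342.9
35 [ 35.4 -36.7] tool [ 0.19 -0.22] wheel 350.2
36 [ 28.5 -42.3] tool [ 0.23 -0.19] wheel 358.4
```

```bash
python3 -m crank '[[[0.12,-0.03,0.4],0],[[0,0,0.6],0],[[0,0,0.6],0],[[0,0,0.55],0],[[0,0,0],0],[[0,0,0],0]]'; python3 -c "
from h import *
where();togo(28.5,-42.3,102)"
```

```text
time: 8.93
ee_pos: [0.4498, -0.1475, 0.1029]
eef_rot: [0.663, 0.748, 0.0, 0.0]
ft_force: [0.3, -0.3, 0.8]
width: 0.0006
grip_force: 0.0
t 8.93 slide mm [ 38.7 -46. ] z 102.9 yaw err -0.1 F [0.3 0.2 0.8] w 0.001
units to go [0.34 0.12 0.03] turn units -0.01
```

```bash
python3 -m crank '[[[0.34,0.12,0],0],[[0.26,-0.14,0],0],[[0.28,-0.1,0],0],[[0.29,-0.05,0],0],[[0.3,0.01,0],0],[[0.29,0.06,0],0],[[0.28,0.11,0],0],[[0.25,0.15,0],0],[[0.22,0.19,0],0],[[0.19,0.23,0],0],[[0.14,0.26,0],0],[[0,0,0],0]]'; python3 - <<'E'
from h import *
where();togo(-46.6,-20.7,102)
t=vision.camera("top");s=vision.camera("side")
a=np.hstack([cv2.resize(i[:,:,::-1],None,fx=4,fy=4,interpolation=2) for i in(t[165:265,250:350],s[180:280,160:260])])
cv2.imwrite("pics/m3.png",a)
E
```

```text
time: 10.42
ee_pos: [0.4651, -0.0591, 0.1026]
eef_rot: [0.663, 0.749, 0.001, 0.0]
ft_force: [-0.5, -0.2, 1.0]
width: 0.0005
grip_force: 0.0
t 10.43 slide mm [-47.1 -20.1] z 102.6 yaw err -0.0 F [ 0.1 -0.5  1. ] w 0.001
units to go [-0.02 -0.02  0.02] turn units -0.0
```

View pics/m3.png

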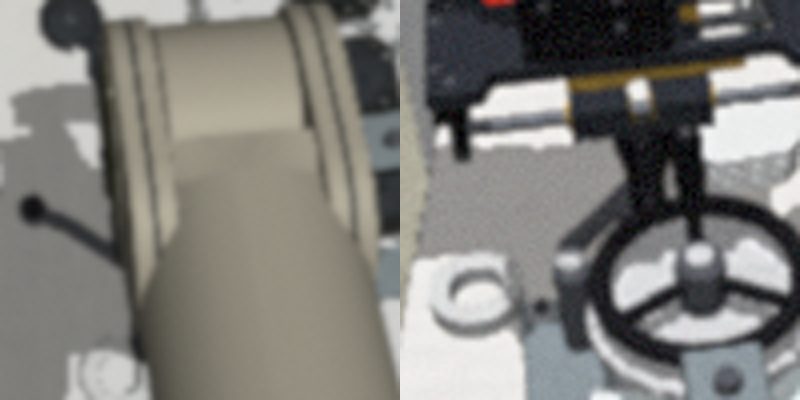

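The side crop shows the handle carried round to just ahead of the fingers, at about (682,165), and the latch is still out. Carrying on.

```bash
python3 -m crank '[[[0.1,0.28,0],0],[[0.05,0.29,0],0],[[-0.01,0.3,0],0],[[-0.06,0.29,0],0],[[-0.11,0.28,0],0],[[-0.15,0.25,0],0],[[-0.19,0.22,0],0],[[-0.23,0.19,0],0],[[-0.26,0.14,0],0],[[-0.28,0.1,0],0],[[-0.29,0.05,0],0],[[0,0,0],0]]'; python3 - <<'E'
from h import *
where();togo(-3.6,50.9,102)
E
```

```text
time: 12.02
ee_pos: [0.5409, -0.0955, 0.1027]
eef_rot: [0.664, 0.748, -0.0, 0.001]
ft_force: [-0.8, -0.7, 0.6]
width: 0.0007
grip_force: 0.0
t 12.03 slide mm [-1.9 50.7] z 102.7 yaw err -0.2 F [ 0.6 -0.9  0.6] w 0.001
units to go [0.06 0.01 0.02] turn units -0.02
```

```bash
python3 -m crank '[[[-0.24,0,0],0],[[-0.29,-0.06,0],0],[[-0.28,-0.11,0],0],[[-0.25,-0.15,0],0],[[-0.22,-0.19,0],0],[[-0.19,-0.23,0],0],[[-0.14,-0.26,0],0],[[-0.1,-0.28,0],0],[[-0.05,-0.29,0],0],[[0.01,-0.3,0],0],[[0,0,0],0]]'; python3 - <<'E'
from h import *
where();togo(50.7,-5.3,102)
t=vision.camera("top");s=vision.camera("side")
a=np.hstack([cv2.resize(i[:,:,::-1],None,fx=4,fy=4,interpolation=2) for i in(t[165:265,250:350],s[180:280,160:260])])
cv2.imwrite("pics/m4.png",a)
E
```

```text
time: 13.4
ee_pos: [0.4901, -0.1531, 0.1024]
eef_rot: [0.663, 0.748, -0.001, -0.0]
ft_force: [-0.9, 0.5, 0.0]
width: 0.0005
grip_force: 0.0
t 13.4 slide mm [49.2 -6.7] z 102.4 yaw err -0.1 F [-0.6 -0.8  0. ] w 0.001
units to go [-0.05  0.05  0.01] turn units -0.01
```

View pics/m4.png

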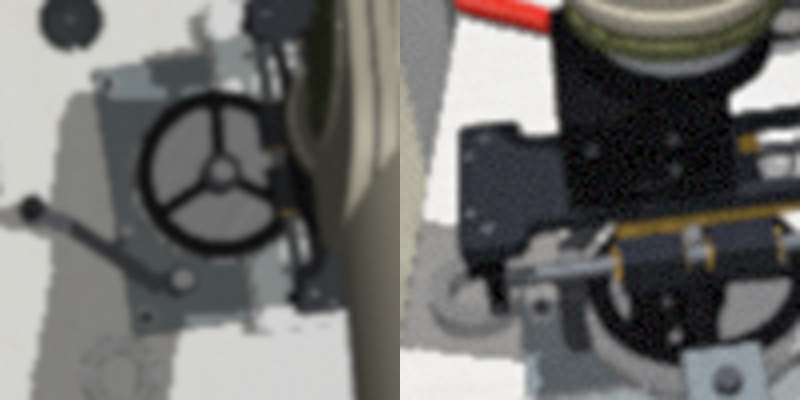

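Top crop: the spokes are turned about 315°, and the peg is still out at (34,208). Now the last arc, then back off to look.

```bash
python3 -m crank '[[[0.04,-0.25,0],0],[[0.07,-0.28,0],0],[[0.15,-0.25,0],0],[[0.19,-0.22,0],0],[[0.22,-0.21,0],0],[[0,0,0],0],[[0,0,0],0]]'; python3 -c "
from h import *
where();togo(28.5,-42.3,102)"; python3 -m crank '[[[-0.2,0.1,0],0],[[-0.25,-0.1,0],0],[[0,0,-0.8],0],[[0,0,-0.8],0],[[0,0,-0.6],0],[[0,0,0],0]]'; python3 - <<'E'
from h import *
where()
t=vision.camera("top")
cv2.imwrite("pics/t5.png",cv2.resize(t[170:255,245:355,::-1],None,fx=7,fy=7,interpolation=2))
E
```

```text
time: 14.38
ee_pos: [0.4528, -0.137, 0.1026]
eef_rot: [0.663, 0.749, 0.0, -0.0]
ft_force: [0.1, 0.7, 0.3]
width: 0.0009
grip_force: 0.0
t 14.38 slide mm [ 28.6 -41.8] z 102.6 yaw err -0.1 F [-0.7  0.2  0.3] w 0.001
units to go [ 0.   -0.02  0.02] turn units -0.01
time: 15.12
ee_pos: [0.455, -0.1512, 0.1695]
eef_rot: [0.663, 0.748, 0.0, 0.001]
ft_force: [-0.1, -0.4, -1.1]
width: 0.0005
grip_force: 0.0
t 15.12 slide mm [ 43.  -41.3] z 169.5 yaw err -0.1 F [ 0.3 -0.2 -1.1] w 0.001
```

View pics/t5.png

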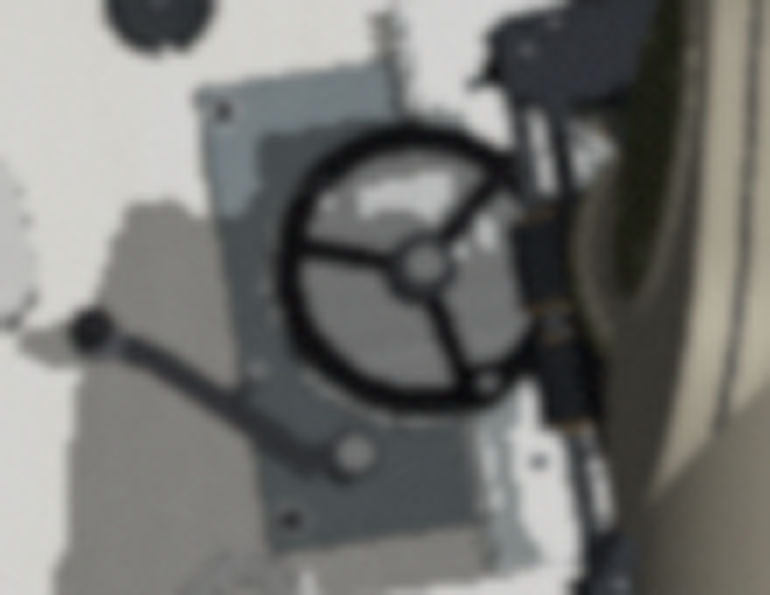

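Handle cap at (487,381) is within 0.3 px of its start position, so the wheel is about 1° short of one turn. The peg is at (92,329), still out. Next I go round outside the peg.

```bash
python3 -m crank '[[[0.6,0,-0.3],0],[[0.9,0.1,0],0],[[0.9,0.2,0],0],[[0.9,0.2,0],0],[[0.9,0.2,0],0],[[0.9,0.2,0],0],[[0.9,0.1,0],0],[[0.5,0,0],0],[[0,0,0],0],[[0,0,0],0]]'; python3 -c "
from h import *
where();togo(-153,-13,80)"
```

```text
time: 16.42
ee_pos: [0.4606, 0.0456, 0.1774]
eef_rot: [0.664, 0.748, -0.0, 0.0]
ft_force: [-0.6, -1.7, -0.9]
width: 0.0004
grip_force: 0.0
t 16.43 slide mm [-151.6  -11.8] z 177.4 yaw err -0.2 F [ 1.6 -0.8 -0.9] w 0.0
units to go [ 0.05 -0.04  3.25] turn units -0.02
```

```bash
python3 -m crank '[[[0.05,0,0.7],0],[[0,0,0.8],0],[[0,0,0.9],0],[[0,0,0.85],0],[[0,0,0],0],[[0,0,0],0]]'; python3 -m crank '[[[-0.12,0.12,0],0],[[-0.12,0.12,0],0],[[-0.12,0.12,0],0],[[-0.12,0.12,0],0],[[-0.12,0.12,0],0],[[-0.12,0.12,0],0],[[-0.12,0.12,0],0],[[-0.12,0.12,0],0],[[0,0,0],0],[[0,0,0],0]]'; python3 -c "
from h import *
where();togo(-114.5,21,80)"
```

```text
time: 17.18
ee_pos: [0.4611, 0.0477, 0.0809]
eef_rot: [0.664, 0.748, 0.0, 0.0]
ft_force: [0.6, 0.3, 0.7]
width: 0.0005
grip_force: 0.0
time: 18.42
ee_pos: [0.4925, 0.0228, 0.08]
eef_rot: [0.663, 0.748, -0.0, 0.0]
ft_force: [1.0, 2.7, 2.0]
width: 0.0005
grip_force: 1.3
t 18.43 slide mm [-125.2   17.1] z 80.0 yaw err -0.1 F [-2.5  1.3  2. ] w 0.0
units to go [-0.36  0.13  0.  ] turn units -0.01
```

```bash
python3 -m crank '[[[-0.08,0.05,0],0],[[-0.08,0.05,0],0],[[-0.08,0.03,0],0],[[0,0,0],0]]'; python3 -m crank '[[[-0.05,0.02,0],0],[[0,0,0],0],[[0,0,0],0]]'; python3 -c "
from h import *
where()"
```

```text
time: 18.92
ee_pos: [0.4972, 0.0161, 0.0799]
eef_rot: [0.663, 0.748, -0.0, -0.0]
ft_force: [-0.1, 2.2, 1.4]
width: 0.0005
grip_force: 1.3
time: 19.3
ee_pos: [0.4981, 0.0158, 0.08]
eef_rot: [0.663, 0.749, 0.0, -0.0]
ft_force: [1.2, 6.4, 0.2]
width: 0.0008
grip_force: 3.1
t 19.3 slide mm [-117.5   21.8] z 80.0 yaw err -0.0 F [-6.2  2.   0.2] w 0.001
```

```bash
for i in 1 ; do python3 -m crank '[[[-0.04,0.01,0],0],[[0,0,0],0]]';  python3 -m crank '[[[-0.04,0.01,0],0],[[0,0,0],0],[[0,0,0],0]]'; done; python3 -c "
from h import *
where()"
```

```text
time: 19.55
ee_pos: [0.4988, 0.0155, 0.0801]
eef_rot: [0.663, 0.749, 0.001, -0.0]
ft_force: [2.1, 9.3, -0.4]
width: 0.0007
grip_force: 4.5
time: 19.92
ee_pos: [0.4996, 0.015, 0.0803]
eef_rot: [0.662, 0.749, 0.002, -0.0]
ft_force: [4.3, 9.9, -0.9]
width: 0.0007
grip_force: 5.8
t 19.93 slide mm [-116.5   23.2] z 80.3 yaw err 0.0 F [-9.3  5.5 -0.9] w 0.001
```

```bash
python3 -m crank '[[[0.3,-0.15,0],0],[[0.3,-0.15,0],0],[[0,0,-0.8],0],[[0,0,-0.9],0],[[0,0,-0.9],0],[[-0.6,-0.2,-0.4],0],[[-0.95,-0.3,0],0],[[-0.95,-0.3,0],0],[[-0.95,-0.3,0],0],[[-0.95,-0.3,0],0],[[-0.95,-0.3,0],0],[[-0.95,-0.2,0],0]]'; python3 -m crank '[[[-0.3,0,0],0],[[0,0,0],0],[[0,0,0],0]]'; python3 - <<'E'
from h import *
where()
t=vision.camera("top")
cv2.imwrite("pics/t6.png",cv2.resize(t[170:255,245:355,::-1],None,fx=7,fy=7,interpolation=2))
E
```

```text
time: 21.42
ee_pos: [0.4531, -0.1662, 0.1699]
eef_rot: [0.663, 0.748, -0.001, -0.0]
ft_force: [0.5, 0.3, -0.2]
width: 0.0004
grip_force: 0.0
time: 21.8
ee_pos: [0.4553, -0.1728, 0.1701]
eef_rot: [0.663, 0.749, 0.0, -0.0]
ft_force: [-1.2, 0.8, 0.0]
width: 0.0003
grip_force: 0.0
t 21.8 slide mm [ 64.5 -43.6] z 170.1 yaw err -0.0 F [-1.  -1.1  0. ] w 0.0
```

View pics/t6.png

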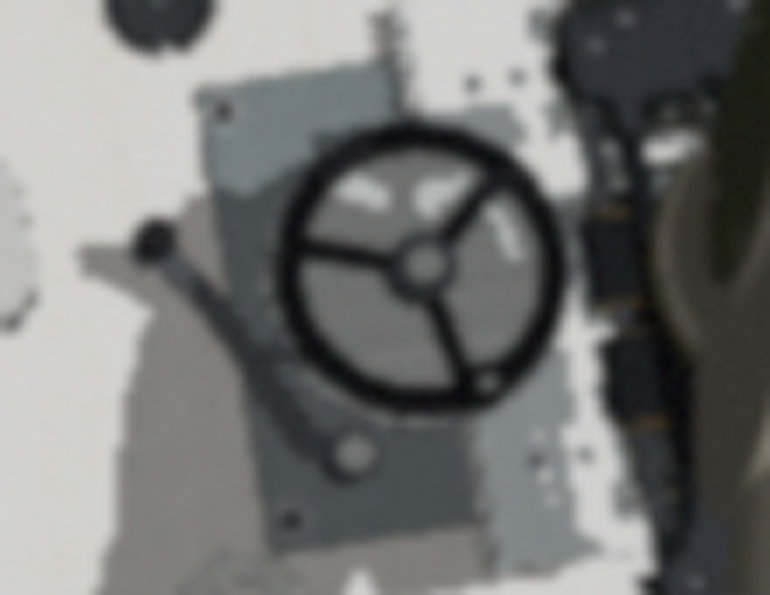

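The peg at (154,242) is within 0.2 px of its start position, so the latch is home. The handle at (487,381) also matches its start, and the arm is clear of everything.

```bash
python3 -c "
from h import *
print(r.close_job())"
```

```text
the job is handed in; nothing more can be done
None
```

I pushed the latch out, turned the wheel one full turn by its handle, and pushed the latch back home. In the last top view the handle and latch peg sit within about 1 mm of where they started, the highest force I read was about 11 N, and the job is handed in at about 22 s; no verdict came back.

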